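# Blank off a valve manifold with two dust caps

### The arm

A 6-joint arm with a two-finger parallel gripper is mounted at the origin on the work surface. World frame = base frame: x ahead of the robot, y to its left, z up, the work surface at z = 0. Lengths are in m, angles in rad, forces in N, time in s.
With the tool pointing down it reaches from about 0.425 to 0.95 m from the base axis. Payload 3.5 kg.
Tool frame: the origin (TCP) lies on the mounting face of the last link; the fingertips stand 173 mm ahead of it and the grasp point (between the pads) lies 155 mm ahead of it; z points along the fingers, x is the direction in which the jaws open and shut, and the axes are right-handed (so a half turn about z gives the same grasp; the last joint's range is limited). The gripper opens to 85 mm and grips with 20 to 120 N. Pads are 22 mm wide; open, the fingers measure 114 mm over their backs; the gripper's body (76 mm by 85 mm) begins 54 mm behind the grasp point. The pads swing forward as they close: fully open they stand 13 mm farther back than shut.
Start: joints at [-1.298, 0.286, 1.577, -0, 1.279, -0.15], TCP at [0.277, -0.616, 0.405] pointing down, gripper open.
Joint ranges: [-2.77, 2.77], [-0.9, 2.22], [0.21, 2.48], [-1.53, 4.67], [0.24, 2.81], [-2.84, 2.84]. Speed limits (rad/s): [2.79, 2.79, 3.14, 3.14, 3.14, 3.14].

### API

Orientations are given as a unit quaternion [x, y, z, w].
In Python, from plant import get_state, read_camera, sign_off gives the robot as it stands.
- The arm moves only by the shell command python3 -m jog 'ROWS' [FORCE]. ROWS is JSON, a list of rows, each an object of numbers: "grip": the closure, from 0 (fully open) to 1 (shut); "x", "y", "z": the shift along the tool's x, y, z in mm; "rx", "ry", "rz": the turn, a rotation vector about the tool's x, y, z in degrees. A call has 1 to 8 rows; each row shifts and turns the commanded pose from where the row before left it, along the tool's axes as they then stand; what a row does not reach is not made up. A row lasts 1/12 s, in which the tool goes at most 41.7 mm and 7.16 degrees, less where a joint would pass 70% of its speed; a pose out of reach is approached as far as the arm can. A call with a gripper value outside its range is refused whole. The fingers move at their own pace and stop on an object; FORCE is the grip in N (left out, the last holds). Time passes only in rows, so rows that do not move let the fingers close. It gives the time, the measured TCP pose, the force and the opening at its end, in the units of the state.
- get_state(): the state, without advancing time (a new reading comes with each control period).
- read_camera(name): name is "side" or "top"; returns a dict with "frame" (480x640x3 uint8, red, green, blue), "intrinsics" (3x3 intrinsics, pixels), "k1" (the pictures are not rectified: a ray, as slopes to the right and down, at radius r is drawn at 1 + k1 r^2 times it, then the intrinsics apply), "R" (3x3) and "t" (3): a world point X has camera coordinates R X + t. Camera axes: x right, y down, z forward; pixel columns grow to the right and rows downward; lengths in m; the calibration is good to about 2 mm. A picture is of the moment at which its call begins. There is no depth.
- sign_off(): hands the job in, once; it reports no verdict.
The state is a dict: "time": time; "qpos": joint angles; "dq": joint speeds; "joint_efforts": joint torques, N m; "eef_pos": TCP position; "tcp_rot": TCP orientation; "contact_force": force on the tool from outside, world axes, zero at the start; "wrist_torque": the same for the moment, N m; "opening": opening from 0.0 (shut) to 1.0 (fully open).
Only numpy, scipy, OpenCV 4.12 (cv2) and the standard library are available. Lean on these libraries where they do the work, as an engineer would, in place of code of your own. Each camera call takes 0.05 s, during which the arm holds its last target.

### The job

Two of the three upright tube ends on the grey manifold need their aluminium dust caps before it goes back to the assembly stand: find by trying which tube each cap fits and push both caps fully home, the smaller cap on the thinnest tube and the larger cap on the middle one, so that the thickest tube stays open for its hose. The tubes differ by only a few millimetres and their order is unknown; leave both caps released, sitting straight, and do not shove the wood block and the marker about.

Things in the scene. Friction and masses are not known exactly. Their poses are not given: they have to be found in the camera images.
- cap_small_center (a point): centre (half-way up, 17 mm) of the smaller cap: a round aluminium cap, 41 mm outside diameter, 34 mm tall, standing on the bench with its open end down. Bore 29.6 mm, 26 mm deep, closed 8 mm top. z up the cap's axis to its closed end. It goes only over the 27 mm tube; fully home, its inner top rests on the tube's rim and this point lies 9 mm below the rim; on a tube too thick it stops with this point 17 mm above the rim.
- cap_large_center (a point): centre (half-way up, 20 mm) of the larger cap: the same make, 46 mm outside diameter, 40 mm tall, open end down on the bench. Bore 34.6 mm, 30 mm deep, closed 10 mm top. It fits the 32 mm tube, hangs loose on the 27 mm tube (which then cannot take the smaller cap), and does not go over the 37 mm tube. Fully home, this point lies 10 mm below the rim; on a tube too thick it stops 20 mm above it.
- cap_small: the smaller cap; origin at the centre of its open underside, z up its axis; 60 g give or take a third
- cap_large: the larger cap; origin at the centre of its open underside, z up its axis; 80 g give or take a third
- port_0 (a point): centre of the top rim of the +y end tube of the manifold, 95 mm above the bench. Three bare steel tubes (27, 32 and 37 mm outside diameter, in an order that changes and is not told) stand upright in a row, 90 mm apart, each 55 mm (49 mm above its flange) out of a fixed grey block 80 x 270 x 40 mm. z up, y along the row towards port_0, x across the row.
- port_1 (a point): centre of the top rim of the middle tube of the manifold, 95 mm above the bench. Three bare steel tubes (27, 32 and 37 mm outside diameter, in an order that changes and is not told) stand upright in a row, 90 mm apart, each 55 mm (49 mm above its flange) out of a fixed grey block 80 x 270 x 40 mm. z up, y along the row towards port_0, x across the row.
- port_2 (a point): centre of the top rim of the -y end tube of the manifold, 95 mm above the bench. Three bare steel tubes (27, 32 and 37 mm outside diameter, in an order that changes and is not told) stand upright in a row, 90 mm apart, each 55 mm (49 mm above its flange) out of a fixed grey block 80 x 270 x 40 mm. z up, y along the row towards port_0, x across the row.
- wood_block: bystander: loose wood block 75 x 50 x 40 mm; origin under its centre
- marker: bystander: loose black marker 120 mm long, 14 mm thick; lies on the bench along its x
Mind the look-alikes: they are no part of the job. What is shaped like the cap_large but purple is not meant. What is shaped like the cap_small but orange is not meant.

How it is judged:
At the end, for the whole second after the job is handed in: Both caps released, at rest, upright within 0.15 rad, each down over a tube: centre within 5 mm of the tube axis and 3 mm of its home height (9 mm below the rim, larger cap 10 mm). Only smaller on thinnest and larger on middle tube can satisfy this (((horizontal distance between cap_small_center and port_0 below 0.005 m and z of cap_small_center in the frame of port_0 between -0.013 and -0.006 m) or (horizontal distance between cap_small_center and port_1 below 0.005 m and z of cap_small_center in the frame of port_1 between -0.013 and -0.006 m) or (horizontal distance between cap_small_center and port_2 below 0.005 m and z of cap_small_center in the frame of port_2 between -0.013 and -0.006 m)) and ((horizontal distance between cap_large_center and port_0 below 0.005 m and z of cap_large_center in the frame of port_0 between -0.014 and -0.007 m) or (horizontal distance between cap_large_center and port_1 below 0.005 m and z of cap_large_center in the frame of port_1 between -0.014 and -0.007 m) or (horizontal distance between cap_large_center and port_2 below 0.005 m and z of cap_large_center in the frame of port_2 between -0.014 and -0.007 m)) and angle between each of cap_small_center, cap_large_center's own z axis and vertical below 0.15 rad and linear speed of each of cap_small, cap_large below 0.02 m/s); the robot touches nothing.
It fails at once if the wood block is shoved more than 50 mm (distance of wood_block from where it was at the start of the episode above 0.05 m).
It fails at once if the marker is shoved more than 50 mm (distance of marker from where it was at the start of the episode above 0.05 m).
It also fails if it takes over 64 s, if anything falls off the work surface, if the arm or the gripper's body presses on something with over 40 N, if the wrist force passes 120 N, or if a joint passes its speed limit or range.

## Working session

There is one attempt and no reset: what is moved stays moved. The work goes in short steps, Python scripts to look and compute and a shell command to move; the robot and the scene stay as the last step left them, time stands still between calls to the robot, and variables do not carry over. Pictures are saved under pics/ and viewed, and the job is handed in when it is done.

```bash
ls; mkdir -p pics
python3 - <<'E'
from plant import *
import cv2
print(get_state())
for n in("top","side"):
    c=read_camera(n); cv2.imwrite(f"pics/{n}0.png",c["frame"][:,:,::-1]); print(n,c["intrinsics"],c["k1"],c["R"],c["t"])
E
```

```text
pics
{'time': 0.0, 'qpos': array([-1.29799733e+00,  2.87178778e-01,  1.57818689e+00,  1.99040182e-05,
        1.27861987e+00, -1.49965728e-01]), 'dq': array([ 9.68234512e-04, -2.87886630e-05,  2.35365568e-03, -1.33984617e-06,
        1.56928194e-04,  3.86285208e-04]), 'joint_efforts': array([-3.81476757e-04, -4.05976474e+01, -2.92628431e+01, -1.24636458e-04,
        5.80504508e-03, -6.96745062e-06]), 'eef_pos': array([ 0.27692098, -0.61530042,  0.4033326 ]), 'tcp_rot': array([ 8.39724973e-01, -5.43010625e-01, -8.90034101e-04, -7.99628423e-04]), 'contact_force': array([-0.42063957,  0.37733746, -0.94327689]), 'wrist_torque': array([ 0.03198606, -0.03905941,  0.00642435]), 'opening': 0.9993491472561072}
top [[492.18412072   0.         315.88562984]
 [  0.         492.18412072 239.86897217]
 [  0.           0.           1.        ]] -0.08958364688310377 [[ 1.08604797e-01 -9.94084649e-01  8.41446470e-04]
 [-9.68893087e-01 -1.06041867e-01 -2.23609724e-01]
 [ 2.22376222e-01  2.34698170e-02 -9.74678400e-01]] [-0.13301111  0.51424174  0.82757663]
side [[503.15288519   0.         305.99187113]
 [  0.         503.15288519 239.17385924]
 [  0.           0.           1.        ]] -0.1420243111969974 [[ 0.99673467 -0.08073244 -0.00150593]
 [-0.05562253 -0.6729657  -0.73757935]
 [ 0.05853314  0.73525468 -0.67525879]] [-0.50691164  0.03370288  1.11184488]
```

View pics/top0.png

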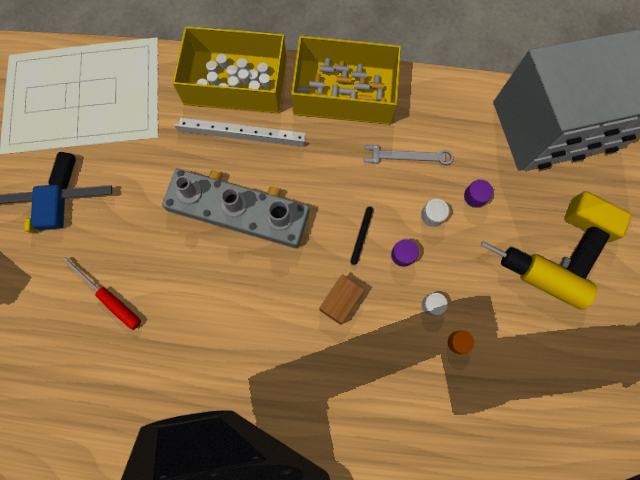

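View pics/side0.png

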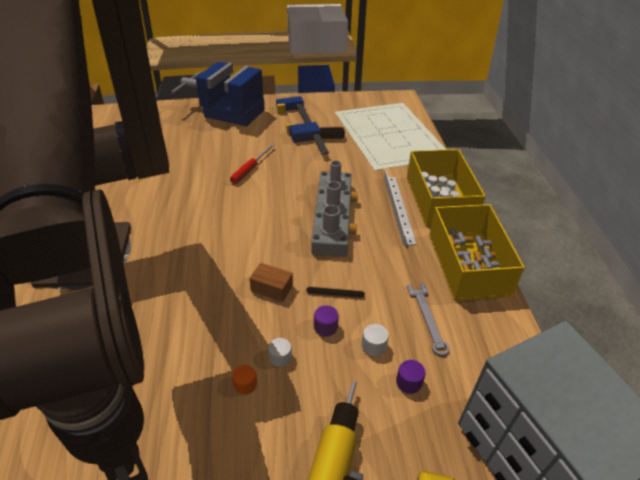

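The top view shows the manifold tubes at about (186,183), (232,198) and (279,210). There are five cap-like objects: white at (436,212) and (435,303), purple at (405,252) and (479,193), orange at (461,342). The two white/aluminium ones fit the description. The one at (436,212) looks like the larger cap and (435,303) the smaller. I'll check that in enlarged crops.

```bash
cat > h.py <<'E'
import numpy as np, cv2
from plant import *
def ray(c,uv):
    K=c["intrinsics"]; p=np.array([(uv[0]-K[0,2])/K[0,0],(uv[1]-K[1,2])/K[1,1]])
    q=p.copy()
    for _ in range(30): q=p/(1+c["k1"]*(q@q))
    d=c["R"].T@np.array([q[0],q[1],1]); o=-c["R"].T@c["t"]; return o,d
def onz(c,uv,z):
    o,d=ray(c,uv); return o+d*(z-o[2])/d[2]
def proj(c,X):
    p=c["R"]@np.asarray(X,float)+c["t"]; s=p[:2]/p[2]; s=s*(1+c["k1"]*(s@s)); K=c["intrinsics"]
    return np.array([K[0,0]*s[0]+K[0,2],K[1,1]*s[1]+K[1,2]])
def tri(c1,u1,c2,u2):
    A=[];b=[]
    for c,u in((c1,u1),(c2,u2)):
        o,d=ray(c,u); d/=np.linalg.norm(d); P=np.eye(3)-np.outer(d,d); A.append(P); b.append(P@o)
    return np.linalg.lstsq(np.vstack(A),np.hstack(b),rcond=None)[0]
E
python3 - <<'E'
import cv2,numpy as np
t=cv2.imread("pics/top0.png");s=cv2.imread("pics/side0.png")
a=cv2.resize(t[150:260,150:330],None,fx=4.4,fy=4.4,interpolation=cv2.INTER_CUBIC); cv2.imwrite("pics/man_top.png",a)
b=cv2.resize(t[180:330,390:500],None,fx=3.5,fy=3.5,interpolation=cv2.INTER_CUBIC)
d=cv2.resize(s[300:400,230:430],None,fx=2,fy=3.5*150/350,interpolation=cv2.INTER_CUBIC)
d=cv2.resize(s[300:400,260:400],(400,286),interpolation=cv2.INTER_CUBIC)
o=np.zeros((525,800,3),np.uint8);o[:b.shape[0],:385]=b[:525,:385];o[:286,400:800]=d
cv2.imwrite("pics/caps.png",o)
cv2.imwrite("pics/man_side.png",cv2.resize(s[150:265,290:370],None,fx=5,fy=5,interpolation=cv2.INTER_CUBIC))
E
```

```text
(no output)
```

View pics/man_top.png

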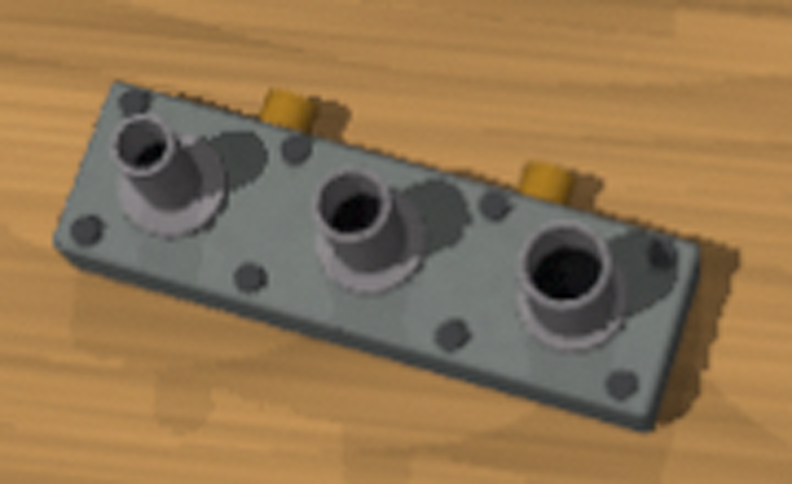

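View pics/caps.png

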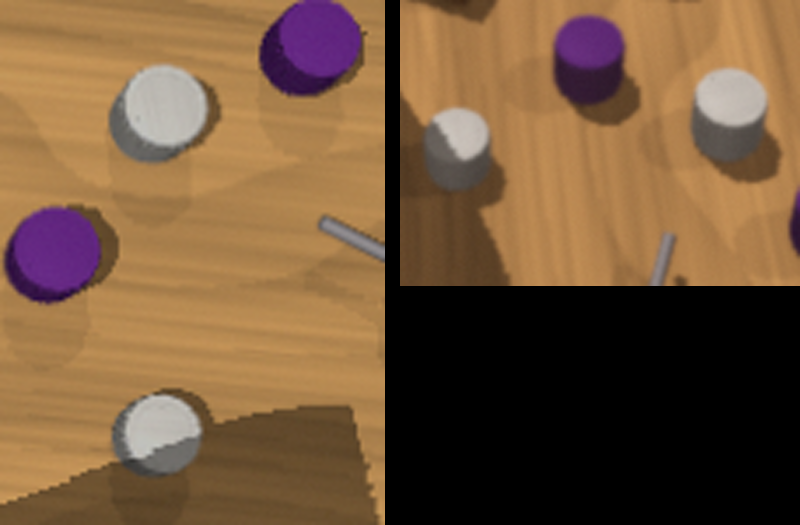

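View pics/man_side.png

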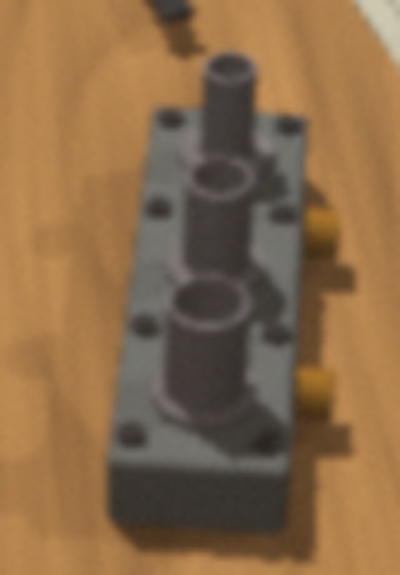

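The crops show two white/aluminium caps. The larger is at top-view (436,212), the smaller, half in shadow, at (435,303). Purple and orange are the look-alikes. The tubes look thin, middle and thick from port_0 to port_2. Next I'll measure positions.

```bash
cat > m.py <<'E'
from h import *
T=read_camera("top");S=read_camera("side")
f=lambda x,y,k,ox,oy:((x+.5)/k-.5+ox,(y+.5)/k-.5+oy)
tt=[f(x,y,4.4,150,150) for x,y in((143.5,145),(354,206),(566,263))]
ss=[f(x,y,5,290,150) for x,y in((230.5,68),(220.5,178),(210,302))]
for i in range(3): print("port",i,onz(T,tt[i],.095).round(4),onz(S,ss[i],.095).round(4),tri(T,tt[i],S,ss[i]).round(4))
def white(c,box):
    x0,y0,x1,y1=box; g=c["frame"][y0:y1,x0:x1].astype(int); hsv=cv2.cvtColor(c["frame"][y0:y1,x0:x1],cv2.COLOR_RGB2HSV)
    return hsv
for n,c,bx in(("T",T,(410,190,462,240)),("T",T,(410,280,460,328)),("S",S,(355,318,398,362)),("S",S,(262,332,300,370))):
    x0,y0,x1,y1=bx; hsv=cv2.cvtColor(c["frame"][y0:y1,x0:x1],cv2.COLOR_RGB2HSV)
    m=((hsv[...,1]<60)).astype(np.uint8)*255
    m=cv2.morphologyEx(m,cv2.MORPH_OPEN,np.ones((3,3)))
    cs,_=cv2.findContours(m,cv2.RETR_EXTERNAL,cv2.CHAIN_APPROX_NONE); k=max(cs,key=cv2.contourArea)
    M=cv2.moments(k); u=(x0+M["m10"]/M["m00"],y0+M["m01"]/M["m00"]); h=.04 if bx in((410,190,462,240),(355,318,398,362)) else .034
    print(n,bx,cv2.boundingRect(k),np.round(u,2),onz(c,u,h/2).round(4))
    # silhouette centroid ~ projection of cap centre
c=T
hsv=lambda c:cv2.cvtColor(c["frame"],cv2.COLOR_RGB2HSV)
H=hsv(T)
for n,lo,hi,z in(("purple",(125,60,30),(165,255,255),.02),("orange",(3,200,60),(10,255,255),.017),):
    m=cv2.inRange(H,lo,hi); cs,_=cv2.findContours(m,cv2.RETR_EXTERNAL,cv2.CHAIN_APPROX_NONE)
    for k in cs:
        if cv2.contourArea(k)>150:
            M=cv2.moments(k);u=(M["m10"]/M["m00"],M["m01"]/M["m00"]);print(n,np.round(u),onz(T,u,z).round(3))
print("wood",onz(T,(344,298),.04).round(3),"marker",onz(T,(370,210),.007).round(3),onz(T,(355,262),.007).round(3))
E
python3 m.py
```

```text
port 0 [0.5956 0.1713 0.095 ] [0.5941 0.1686 0.095 ] [0.5954 0.1718 0.0932]
port 1 [0.579  0.0819 0.095 ] [0.5784 0.0804 0.095 ] [0.579  0.0821 0.0938]
port 2 [ 0.5645 -0.0058  0.095 ] [ 0.563  -0.0079  0.095 ] [ 0.5641 -0.0057  0.0935]
T (410, 190, 462, 240) (12, 9, 27, 27) [434.92 212.04] [ 0.6136 -0.2961  0.02  ]
T (410, 280, 460, 328) (12, 13, 25, 23) [434.3  303.99] [ 0.4382 -0.3055  0.017 ]
S (355, 318, 398, 362) (8, 6, 25, 32) [374.61 339.34] [ 0.6111 -0.2958  0.02  ]
S (262, 332, 300, 370) (7, 6, 22, 28) [279.62 351.43] [ 0.4361 -0.3056  0.017 ]
purple [405. 252.] [ 0.529 -0.244  0.02 ]
purple [478. 193.] [ 0.662 -0.379  0.02 ]
wood [ 0.429 -0.138  0.04 ] marker [ 0.608 -0.173  0.007] [ 0.503 -0.153  0.007]
```

```bash
cat >> h.py <<'E'
from scipy.spatial.transform import Rotation as Ro
def go(*tg):
    s=get_state(); R=Ro.from_quat(s["tcp_rot"]); g=s["eef_pos"]+R.apply([0,0,.155])
    print("t",round(s["time"],2),"grasp",g.round(4),"F",s["contact_force"].round(1),"open",round(s["opening"],3),"tilt",R.apply([0,0,1]).round(4),"jaw",R.apply([1,0,0]).round(3))
    for t in tg:
        print(t,"-> tool mm",(R.inv().apply(np.array(t)-g)*1000).round(1)); g=np.array(t)
E
python3 -c "
from h import *
go((.4372,-.3055,.09),(.4372,-.3055,.024))"; sed -n 1,1p /dev/null; python3 -c "
from h import *
T=read_camera('top');print(onz(T,(461,342),.017))"
```

```text
t 0.2 grasp [ 0.2769 -0.6152  0.2488] F [-0.5 -0.3  0.7] open 1.004 tilt [-4.0e-04  1.4e-03 -1.0e+00] jaw [ 0.41  -0.912 -0.001]
(0.4372, -0.3055, 0.09) -> tool mm [-216.4 -273.2  159.2]
(0.4372, -0.3055, 0.024) -> tool mm [ 0.1  0.  66. ]
[ 0.37410295 -0.35880303  0.017     ]
```

```bash
python3 -m jog '[{"x":-22,"y":-28,"z":4},{"x":-28,"y":-32,"z":8},{"x":-28,"y":-32,"z":8},{"x":-28,"y":-32,"z":8},{"x":-28,"y":-32,"z":8},{"x":-28,"y":-32,"z":8},{"x":-28,"y":-32,"z":8},{"x":-20,"y":-28,"z":8}]' 30; python3 -m jog '[{"x":-6,"y":-25,"z":20},{"z":30},{"z":15},{},{}]'; python3 -c "
from h import *
go((.4372,-.3055,.09),(.4372,-.3055,.024))
for n in('top','side'): cv2.imwrite(f'pics/{n}1.png',read_camera(n)['frame'][:,:,::-1])"
```

```text
t 0.25 grasp [ 0.2769 -0.6153  0.249 ] F [-0.3 -0.7 -0.8] open 1.003 tilt [-3.0e-04  1.1e-03 -1.0e+00] jaw [ 0.41  -0.912 -0.001]
(0.4372, -0.3055, 0.09) -> tool mm [-216.6 -273.3  159.3]
(0.4372, -0.3055, 0.024) -> tool mm [ 0.1  0.  66. ]$[0]: bad value
$[0]: bad value
```

```bash
python3 -m jog '[{"grip":0,"x":-22,"y":-28,"z":4,"rx":0,"ry":0,"rz":0},{"grip":0,"x":-28,"y":-32,"z":8,"rx":0,"ry":0,"rz":0},{"grip":0,"x":-28,"y":-32,"z":8,"rx":0,"ry":0,"rz":0},{"grip":0,"x":-28,"y":-32,"z":8,"rx":0,"ry":0,"rz":0},{"grip":0,"x":-28,"y":-30,"z":8,"rx":0,"ry":0,"rz":0},{"grip":0,"x":-28,"y":-30,"z":8,"rx":0,"ry":0,"rz":0},{"grip":0,"x":-28,"y":-30,"z":8,"rx":0,"ry":0,"rz":0},{"grip":0,"x":-20,"y":-30,"z":8,"rx":0,"ry":0,"rz":0}]' 30
```

```text
time: 1.02
eef_pos: [0.4113, -0.326, 0.3454]
tcp_rot: [0.84, -0.543, -0.0, -0.0]
contact_force: [0.8, 0.2, 0.2]
opening: 0.999
```

```bash
python3 -m jog '[{"grip":0,"x":-6,"y":-29,"z":20,"rx":0,"ry":0,"rz":0},{"grip":0,"x":0,"y":0,"z":30,"rx":0,"ry":0,"rz":0},{"grip":0,"x":0,"y":0,"z":30,"rx":0,"ry":0,"rz":0},{"grip":0,"x":0,"y":0,"z":0,"rx":0,"ry":0,"rz":0},{"grip":0,"x":0,"y":0,"z":0,"rx":0,"ry":0,"rz":0}]' ; python3 -c "
from h import *
go((.4372,-.3055,.09),(.4372,-.3055,.024))
for n in('top','side'): cv2.imwrite(f'pics/{n}1.png',read_camera(n)['frame'][:,:,::-1])"
```

```text
time: 1.43
eef_pos: [0.4348, -0.3106, 0.2643]
tcp_rot: [0.84, -0.543, -0.002, -0.001]
contact_force: [-0.1, 0.5, 0.8]
opening: 1.002
t 1.43 grasp [ 0.4343 -0.3101  0.1093] F [-0.1  0.5  0.8] open 1.002 tilt [-0.003   0.0032 -1.    ] jaw [ 0.41  -0.912 -0.004]
(0.4372, -0.3055, 0.09) -> tool mm [-3.  -4.6 19.3]
(0.4372, -0.3055, 0.024) -> tool mm [ 0.3 -0.1 66. ]
```

View pics/side1.png

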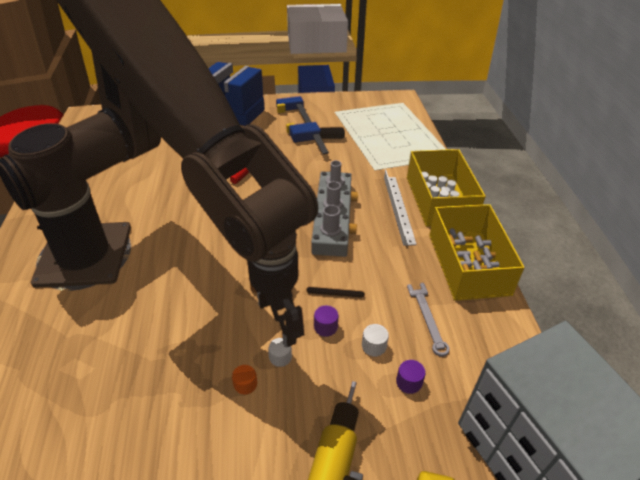

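```bash
python3 -m jog '[{"grip":0,"x":-3,"y":-4.6,"z":20,"rx":0,"ry":0,"rz":0},{"grip":0,"x":0,"y":0,"z":10,"rx":0,"ry":0,"rz":0},{"grip":0,"x":0,"y":0,"z":0,"rx":0,"ry":0,"rz":0},{"grip":0,"x":0,"y":0,"z":0,"rx":0,"ry":0,"rz":0}]' ; python3 -c "
from h import *
go((.4372,-.3055,.024))"
```

```text
time: 1.87
eef_pos: [0.4381, -0.307, 0.2363]
tcp_rot: [0.84, -0.543, 0.0, 0.0]
contact_force: [-0.6, 0.6, 0.2]
opening: 1.0
t 1.87 grasp [ 0.4381 -0.307   0.0813] F [-0.6  0.6  0.2] open 1.0 tilt [ 1.e-04 -2.e-04 -1.e+00] jaw [ 0.41  -0.912  0.   ]
(0.4372, -0.3055, 0.024) -> tool mm [-1.8  0.2 57.3]
```

The side view shows the gripper just above the small cap at (279,350). I'll descend and grip.

```bash
python3 -m jog '[{"grip":0,"x":-1.8,"y":0,"z":20,"rx":0,"ry":0,"rz":0},{"grip":0,"x":0,"y":0,"z":20,"rx":0,"ry":0,"rz":0},{"grip":0,"x":0,"y":0,"z":16,"rx":0,"ry":0,"rz":0},{"grip":0,"x":0,"y":0,"z":0,"rx":0,"ry":0,"rz":0},{"grip":0,"x":0,"y":0,"z":0,"rx":0,"ry":0,"rz":0}]' 40; python3 -c "
from h import *
go((.4372,-.3055,.024))
for n in('top','side'): cv2.imwrite(f'pics/{n}2.png',read_camera(n)['frame'][:,:,::-1])
s=cv2.imread('pics/side2.png');cv2.imwrite('pics/s2c.png',cv2.resize(s[300:400,220:340],None,fx=5,fy=5))"
```

```text
time: 2.28
eef_pos: [0.4374, -0.3053, 0.1801]
tcp_rot: [0.84, -0.543, -0.0, -0.0]
contact_force: [1.1, 0.1, -0.1]
opening: 0.999
t 2.28 grasp [ 0.4374 -0.3052  0.0251] F [ 1.1  0.1 -0.1] open 0.999 tilt [-3.e-04  3.e-04 -1.e+00] jaw [ 0.41  -0.912 -0.   ]
(0.4372, -0.3055, 0.024) -> tool mm [0.2 0.3 1.1]
```

View pics/s2c.png

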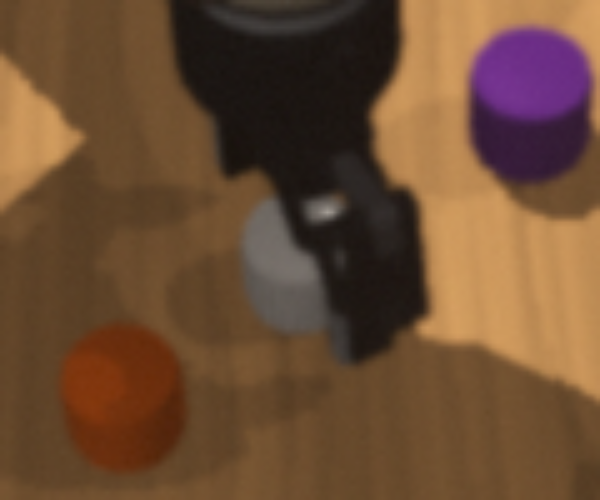

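The cap at side (279,351) sits between the jaws, clear of the orange look-alike. Closing.

```bash
python3 -m jog '[{"grip":1,"x":0,"y":0,"z":0,"rx":0,"ry":0,"rz":0},{"grip":1,"x":0,"y":0,"z":0,"rx":0,"ry":0,"rz":0},{"grip":1,"x":0,"y":0,"z":0,"rx":0,"ry":0,"rz":0},{"grip":1,"x":0,"y":0,"z":0,"rx":0,"ry":0,"rz":0},{"grip":1,"x":0,"y":0,"z":0,"rx":0,"ry":0,"rz":0},{"grip":1,"x":0,"y":0,"z":0,"rx":0,"ry":0,"rz":0},{"grip":1,"x":0,"y":0,"z":0,"rx":0,"ry":0,"rz":0},{"grip":1,"x":0,"y":0,"z":0,"rx":0,"ry":0,"rz":0}]' 40;python3 -c "
from h import *
go()"
```

```text
time: 3.05
eef_pos: [0.4378, -0.3053, 0.1806]
tcp_rot: [0.84, -0.543, 0.001, 0.0]
contact_force: [-0.8, 0.9, 5.7]
opening: 0.469
t 3.05 grasp [ 0.4379 -0.3054  0.0256] F [-0.8  0.9  5.7] open 0.469 tilt [ 9.e-04 -9.e-04 -1.e+00] jaw [ 0.41  -0.912  0.001]
```

```bash
python3 -m jog '[{"grip":1,"x":0,"y":0,"z":-15,"rx":0,"ry":0,"rz":0},{"grip":1,"x":0,"y":0,"z":-30,"rx":0,"ry":0,"rz":0},{"grip":1,"x":0,"y":0,"z":-35,"rx":0,"ry":0,"rz":0},{"grip":1,"x":0,"y":0,"z":-35,"rx":0,"ry":0,"rz":0},{"grip":1,"x":0,"y":0,"z":-20,"rx":0,"ry":0,"rz":0},{"grip":1,"x":0,"y":0,"z":0,"rx":0,"ry":0,"rz":0}]' 40;python3 -c "
from h import *
go((.5949,.1702,.16))"
```

```text
time: 3.55
eef_pos: [0.4386, -0.306, 0.3204]
tcp_rot: [0.84, -0.543, 0.005, 0.001]
contact_force: [0.4, 0.0, -0.8]
opening: 0.466
t 3.55 grasp [ 0.4397 -0.3072  0.1654] F [ 0.4  0.  -0.8] open 0.466 tilt [ 0.0074 -0.0076 -0.9999] jaw [ 0.41  -0.912  0.01 ]
(0.5949, 0.1702, 0.16) -> tool mm [-371.7 -337.4    2.9]
```

```bash
python3 -m jog '[{"grip":1,"x":-18,"y":-17,"z":0,"rx":0,"ry":0,"rz":0},{"grip":1,"x":-29,"y":-26,"z":0,"rx":0,"ry":0,"rz":0},{"grip":1,"x":-29,"y":-26,"z":0,"rx":0,"ry":0,"rz":0},{"grip":1,"x":-29,"y":-26,"z":0,"rx":0,"ry":0,"rz":0},{"grip":1,"x":-29,"y":-26,"z":0,"rx":0,"ry":0,"rz":0},{"grip":1,"x":-29,"y":-26,"z":0,"rx":0,"ry":0,"rz":0},{"grip":1,"x":-29,"y":-26,"z":0,"rx":0,"ry":0,"rz":0},{"grip":1,"x":-29,"y":-26,"z":0,"rx":0,"ry":0,"rz":0}]';python3 -m jog '[{"grip":1,"x":-29,"y":-26,"z":0,"rx":0,"ry":0,"rz":0},{"grip":1,"x":-29,"y":-26,"z":0,"rx":0,"ry":0,"rz":0},{"grip":1,"x":-29,"y":-26,"z":0,"rx":0,"ry":0,"rz":0},{"grip":1,"x":-29,"y":-26,"z":0,"rx":0,"ry":0,"rz":0},{"grip":1,"x":-20,"y":-20,"z":0,"rx":0,"ry":0,"rz":0},{"grip":1,"x":-8,"y":-8,"z":0,"rx":0,"ry":0,"rz":0},{"grip":1,"x":0,"y":0,"z":0,"rx":0,"ry":0,"rz":0},{"grip":1,"x":0,"y":0,"z":0,"rx":0,"ry":0,"rz":0}]';python3 -c "
from h import *
go((.5949,.1702,.14))"
```

```text
time: 4.22
eef_pos: [0.5278, -0.0197, 0.313]
tcp_rot: [0.84, -0.543, -0.001, 0.0]
contact_force: [0.3, 0.5, -0.3]
opening: 0.468
time: 4.88
eef_pos: [0.5891, 0.1635, 0.3132]
tcp_rot: [0.84, -0.543, -0.001, 0.001]
contact_force: [0.4, 0.1, -0.4]
opening: 0.471
t 4.88 grasp [0.5887 0.1634 0.1582] F [ 0.4  0.1 -0.4] open 0.471 tilt [-0.0026 -0.001  -1.    ] jaw [ 0.411 -0.912 -0.   ]
(0.5949, 0.1702, 0.14) -> tool mm [-3.7 -8.5 18.2]
```

```bash
python3 -m jog '[{"grip":1,"x":-3.7,"y":-8.5,"z":8,"rx":0,"ry":0,"rz":0},{"grip":1,"x":0,"y":0,"z":12,"rx":0,"ry":0,"rz":0},{"grip":1,"x":0,"y":0,"z":0,"rx":0,"ry":0,"rz":0},{"grip":1,"x":0,"y":0,"z":0,"rx":0,"ry":0,"rz":0}]';python3 -c "
from h import *
go((.5949,.1702,.14))
for n in('top','side'): cv2.imwrite(f'pics/{n}3.png',read_camera(n)['frame'][:,:,::-1])
s=cv2.imread('pics/side3.png');cv2.imwrite('pics/s3c.png',cv2.resize(s[100:260,260:420],None,fx=3.7,fy=3.7,interpolation=2))
s=cv2.imread('pics/top3.png');cv2.imwrite('pics/t3c.png',cv2.resize(s[130:250,120:320],None,fx=4,fy=4,interpolation=2))"
```

```text
time: 5.22
eef_pos: [0.5949, 0.1691, 0.2928]
tcp_rot: [0.839, -0.544, -0.001, 0.001]
contact_force: [0.3, 0.1, 0.0]
opening: 0.465
t 5.22 grasp [0.5943 0.169  0.1378] F [0.3 0.1 0. ] open 0.465 tilt [-4.1e-03 -8.0e-04 -1.0e+00] jaw [ 0.409 -0.913 -0.001]
(0.5949, 0.1702, 0.14) -> tool mm [-0.9 -1.  -2.2]
```

View pics/s3c.png

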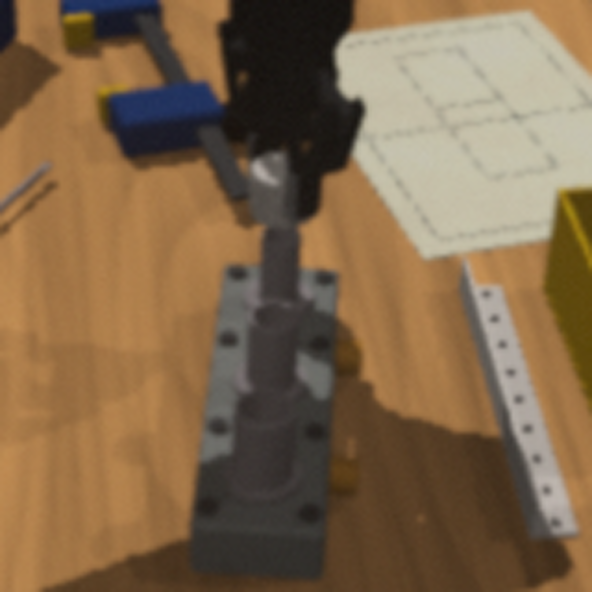

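View pics/t3c.png

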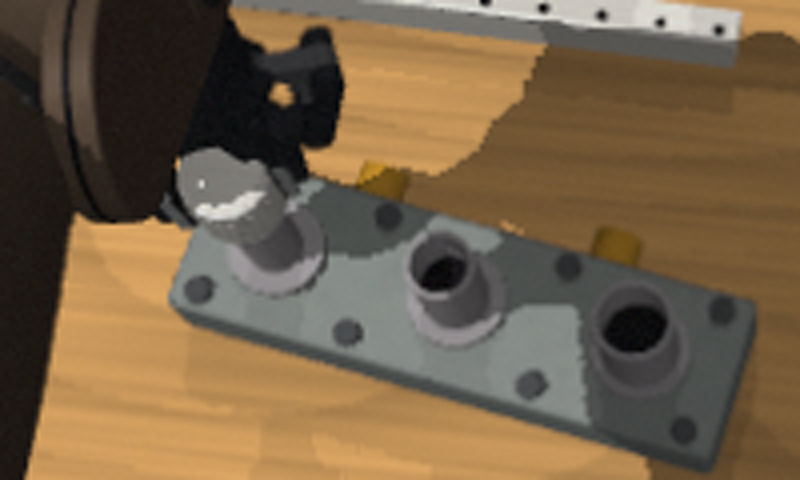

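```bash
python3 -c "
from h import *
s=cv2.imread('pics/side3.png')[130:190,315:355];t=cv2.imread('pics/top3.png')[160:210,155:215]
a=cv2.resize(s,None,fx=9,fy=9,interpolation=2);b=cv2.resize(t,None,fx=7,fy=7,interpolation=2)
o=np.zeros((540,800,3),np.uint8);o[:,:360]=a;o[:350,370:790]=b
cv2.imwrite('pics/c3.png',o)
class C: pass
T=read_camera('top');S=read_camera('side')
for n,c,k,ox,oy,px in(('S',S,9,315,130,0),('T',T,7,155,160,370)):
  for nm,p in(('axis46',(.5949,.1702,.046)),('rim',(.5949,.1702,.095)),('capbot',(.5943,.169,.113)),('captop',(.5943,.169,.147))):
    u=proj(c,p); print(n,nm,u.round(1),((u-[ox,oy]+.5)*k-.5+[px,0]).round(0))
"
```

```text
S axis46 [335.2 179.4] [186. 448.]
S rim [335.9 162.8] [192. 299.]
S capbot [336.  156.8] [193. 245.]
S captop [336.6 144.6] [198. 135.]
T axis46 [189.5 191.7] [615. 225.]
T rim [182.8 183. ] [567. 164.]
T capbot [180.7 180. ] [553. 143.]
T captop [175.4 173.1] [516.  95.]
```

View pics/c3.png

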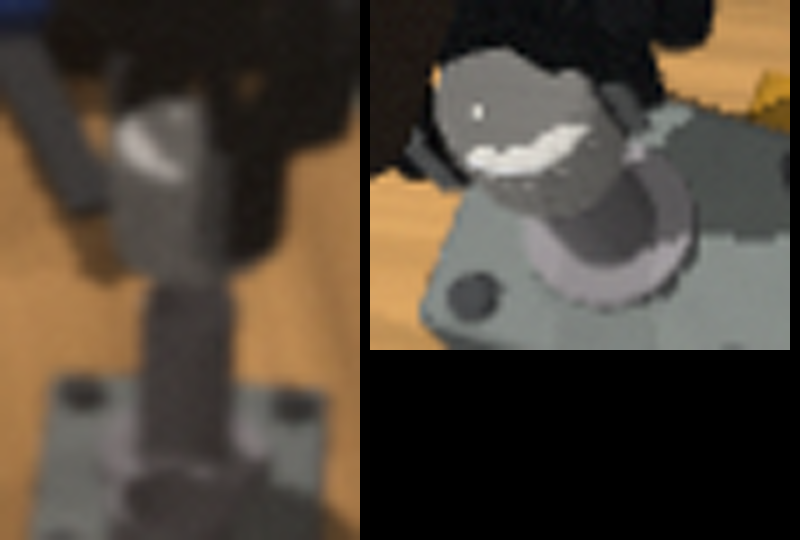

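Both views put the cap over the port_0 tube within about 1 mm, with the tube axis near side (335.5,165) and the cap just above it. I'll lower gently.

```bash
python3 -m jog '[{"grip":1,"x":-0.9,"y":-1,"z":6,"rx":0,"ry":0,"rz":0},{"grip":1,"x":0,"y":0,"z":5,"rx":0,"ry":0,"rz":0},{"grip":1,"x":0,"y":0,"z":0,"rx":0,"ry":0,"rz":0},{"grip":1,"x":0,"y":0,"z":0,"rx":0,"ry":0,"rz":0}]';python3 -c "
from h import *
go((.5949,.1702,.115))"
python3 -m jog '[{"grip":1,"x":0,"y":0,"z":3,"rx":0,"ry":0,"rz":0},{"grip":1,"x":0,"y":0,"z":3,"rx":0,"ry":0,"rz":0},{"grip":1,"x":0,"y":0,"z":3,"rx":0,"ry":0,"rz":0},{"grip":1,"x":0,"y":0,"z":0,"rx":0,"ry":0,"rz":0}]';python3 -c "
from h import *
go((.5949,.1702,.115))"
```

```text
time: 5.75
eef_pos: [0.596, 0.1719, 0.2829]
tcp_rot: [0.84, -0.543, -0.001, 0.0]
contact_force: [-0.6, -0.3, -0.4]
opening: 0.47
t 5.75 grasp [0.5958 0.1718 0.1279] F [-0.6 -0.3 -0.4] open 0.47 tilt [-1.5e-03 -2.0e-04 -1.0e+00] jaw [ 0.41  -0.912 -0.   ]
(0.5949, 0.1702, 0.115) -> tool mm [ 1.1  1.4 12.9]
time: 6.08
eef_pos: [0.596, 0.1718, 0.2737]
tcp_rot: [0.84, -0.543, -0.001, 0.001]
contact_force: [0.4, 0.4, -1.1]
opening: 0.465
t 6.08 grasp [0.5958 0.1718 0.1187] F [ 0.4  0.4 -1.1] open 0.465 tilt [-1.6e-03 -2.0e-04 -1.0e+00] jaw [ 0.41  -0.912 -0.   ]
(0.5949, 0.1702, 0.115) -> tool mm [1.1 1.4 3.7]
```

```bash
python3 -m jog '[{"grip":1,"x":0,"y":0,"z":2,"rx":0,"ry":0,"rz":0},{"grip":1,"x":0,"y":0,"z":0,"rx":0,"ry":0,"rz":0},{"grip":1,"x":0,"y":0,"z":0,"rx":0,"ry":0,"rz":0}]';python3 -c "
from h import *
go((.5949,.1702,.115))
for n in('top','side'): cv2.imwrite(f'pics/{n}4.png',read_camera(n)['frame'][:,:,::-1])
s=cv2.imread('pics/side4.png')[130:190,315:355];t=cv2.imread('pics/top4.png')[160:210,155:215]
a=cv2.resize(s,None,fx=9,fy=9,interpolation=2);b=cv2.resize(t,None,fx=7,fy=7,interpolation=2)
o=np.zeros((540,800,3),np.uint8);o[:,:360]=a;o[:350,370:790]=b
cv2.imwrite('pics/c4.png',o)"
```

```text
time: 6.33
eef_pos: [0.5963, 0.1718, 0.2726]
tcp_rot: [0.84, -0.543, -0.0, 0.0]
contact_force: [0.8, -0.1, -0.7]
opening: 0.466
t 6.33 grasp [0.5962 0.1718 0.1176] F [ 0.8 -0.1 -0.7] open 0.466 tilt [-2.e-04 -0.e+00 -1.e+00] jaw [ 0.41  -0.912 -0.   ]
(0.5949, 0.1702, 0.115) -> tool mm [0.9 1.9 2.6]
```

View pics/c4.png

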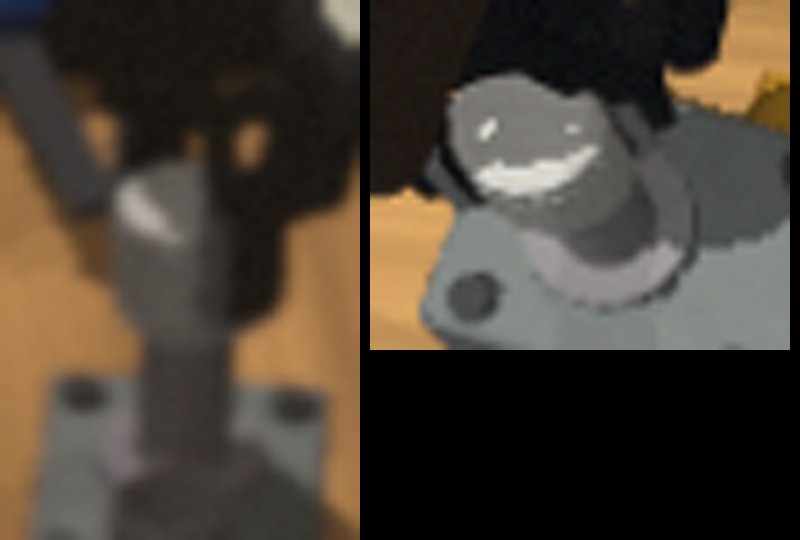

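```bash
python3 -m jog '[{"grip":1,"x":0,"y":0,"z":2,"rx":0,"ry":0,"rz":0},{"grip":1,"x":0,"y":0,"z":2,"rx":0,"ry":0,"rz":0},{"grip":1,"x":0,"y":0,"z":0,"rx":0,"ry":0,"rz":0},{"grip":1,"x":0,"y":0,"z":0,"rx":0,"ry":0,"rz":0}]';python3 -c "
from h import *
go((.5949,.1702,.0946))"
```

```text
time: 6.77
eef_pos: [0.5962, 0.1718, 0.2684]
tcp_rot: [0.84, -0.543, -0.0, 0.0]
contact_force: [-0.6, -0.7, -0.5]
opening: 0.469
t 6.77 grasp [0.5961 0.1718 0.1134] F [-0.6 -0.7 -0.5] open 0.469 tilt [-5.e-04 -1.e-04 -1.e+00] jaw [ 0.41  -0.912 -0.   ]
(0.5949, 0.1702, 0.0946) -> tool mm [ 0.9  1.7 18.8]
```

```bash
python3 -m jog '[{"grip":1,"x":0,"y":0,"z":3,"rx":0,"ry":0,"rz":0},{"grip":1,"x":0,"y":0,"z":3,"rx":0,"ry":0,"rz":0},{"grip":1,"x":0,"y":0,"z":3,"rx":0,"ry":0,"rz":0},{"grip":1,"x":0,"y":0,"z":0,"rx":0,"ry":0,"rz":0}]';python3 -c "
from h import *
go((.5949,.1702,.0946))"
```

```text
time: 7.1
eef_pos: [0.5959, 0.1718, 0.2586]
tcp_rot: [0.84, -0.543, -0.001, 0.001]
contact_force: [0.3, 0.6, -0.1]
opening: 0.47
t 7.1 grasp [0.5957 0.1717 0.1036] F [ 0.3  0.6 -0.1] open 0.47 tilt [-1.7e-03 -2.0e-04 -1.0e+00] jaw [ 0.41  -0.912 -0.001]
(0.5949, 0.1702, 0.0946) -> tool mm [1.1 1.3 9. ]
```

```bash
python3 -m jog '[{"grip":1,"x":0,"y":0,"z":3,"rx":0,"ry":0,"rz":0},{"grip":1,"x":0,"y":0,"z":3,"rx":0,"ry":0,"rz":0},{"grip":1,"x":0,"y":0,"z":1,"rx":0,"ry":0,"rz":0},{"grip":1,"x":0,"y":0,"z":0,"rx":0,"ry":0,"rz":0}]';python3 -c "
from h import *
go((.5949,.1702,.0946))
for n in('top','side'): cv2.imwrite(f'pics/{n}5.png',read_camera(n)['frame'][:,:,::-1])
s=cv2.imread('pics/side5.png')[130:190,315:355];t=cv2.imread('pics/top5.png')[160:210,155:215]
a=cv2.resize(s,None,fx=9,fy=9,interpolation=2);b=cv2.resize(t,None,fx=7,fy=7,interpolation=2)
o=np.zeros((540,800,3),np.uint8);o[:,:360]=a;o[:350,370:790]=b
cv2.imwrite('pics/c5.png',o)"
```

```text
time: 7.43
eef_pos: [0.5961, 0.1718, 0.2521]
tcp_rot: [0.84, -0.543, -0.0, 0.0]
contact_force: [-0.2, -0.0, -0.4]
opening: 0.468
t 7.43 grasp [0.596  0.1718 0.0971] F [-0.2 -0.  -0.4] open 0.468 tilt [-9.e-04 -1.e-04 -1.e+00] jaw [ 0.41  -0.912 -0.   ]
(0.5949, 0.1702, 0.0946) -> tool mm [1.  1.6 2.5]
```

View pics/c5.png

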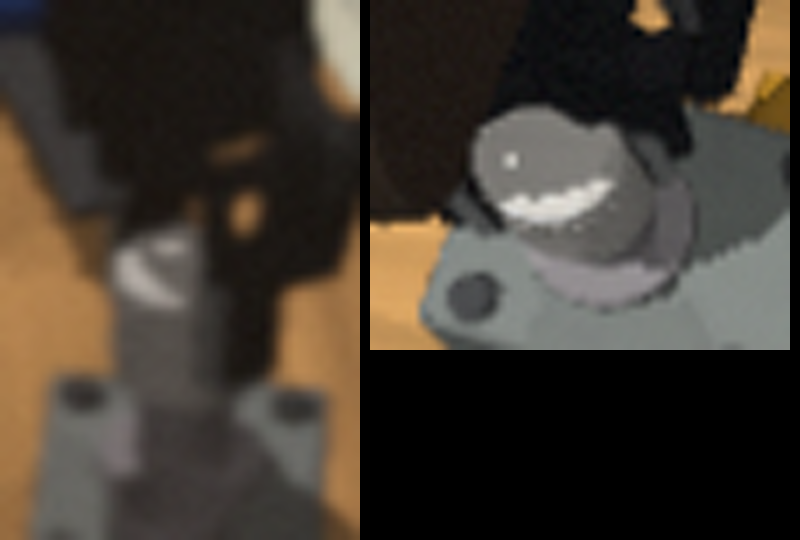

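The cap is down over the thinnest tube with no resistance: in the side crop its lower edge has moved down to about side (335,174). I'll push on to the stop.

```bash
python3 -m jog '[{"grip":1,"x":0,"y":0,"z":2,"rx":0,"ry":0,"rz":0},{"grip":1,"x":0,"y":0,"z":1,"rx":0,"ry":0,"rz":0},{"grip":1,"x":0,"y":0,"z":0,"rx":0,"ry":0,"rz":0},{"grip":1,"x":0,"y":0,"z":0,"rx":0,"ry":0,"rz":0}]';python3 -c "
from h import *
go((.5949,.1702,.0946))"
```

```text
time: 7.87
eef_pos: [0.5963, 0.1718, 0.2497]
tcp_rot: [0.84, -0.543, 0.0, -0.0]
contact_force: [1.0, -0.1, -0.3]
opening: 0.467
t 7.87 grasp [0.5964 0.1718 0.0947] F [ 1.  -0.1 -0.3] open 0.467 tilt [ 2.e-04  0.e+00 -1.e+00] jaw [ 0.41  -0.912  0.   ]
(0.5949, 0.1702, 0.0946) -> tool mm [0.9 2.  0.1]
```

```bash
python3 -m jog '[{"grip":1,"x":0,"y":0,"z":1,"rx":0,"ry":0,"rz":0},{"grip":1,"x":0,"y":0,"z":1,"rx":0,"ry":0,"rz":0},{"grip":1,"x":0,"y":0,"z":0,"rx":0,"ry":0,"rz":0}]';python3 -c "
from h import *
go((.5949,.1702,.0946))"
```

```text
time: 8.12
eef_pos: [0.5966, 0.1719, 0.2497]
tcp_rot: [0.84, -0.543, 0.0, 0.0]
contact_force: [-4.5, -0.6, 7.7]
opening: 0.468
t 8.12 grasp [0.5966 0.1719 0.0947] F [-4.5 -0.6  7.7] open 0.468 tilt [-2.e-04 -3.e-04 -1.e+00] jaw [ 0.411 -0.912  0.   ]
(0.5949, 0.1702, 0.0946) -> tool mm [0.8 2.2 0.1]
```

It stops exactly at the predicted home height with 8 N. One more small press, then release and retreat upward.

```bash
python3 -m jog '[{"grip":1,"x":0,"y":0,"z":1,"rx":0,"ry":0,"rz":0},{"grip":1,"x":0,"y":0,"z":0,"rx":0,"ry":0,"rz":0}]'; python3 -m jog '[{"grip":0,"x":0,"y":0,"z":-1,"rx":0,"ry":0,"rz":0},{"grip":0,"x":0,"y":0,"z":0,"rx":0,"ry":0,"rz":0},{"grip":0,"x":0,"y":0,"z":0,"rx":0,"ry":0,"rz":0},{"grip":0,"x":0,"y":0,"z":0,"rx":0,"ry":0,"rz":0},{"grip":0,"x":0,"y":0,"z":0,"rx":0,"ry":0,"rz":0},{"grip":0,"x":0,"y":0,"z":0,"rx":0,"ry":0,"rz":0},{"grip":0,"x":0,"y":0,"z":0,"rx":0,"ry":0,"rz":0},{"grip":0,"x":0,"y":0,"z":0,"rx":0,"ry":0,"rz":0}]'
```

```text
time: 8.28
eef_pos: [0.5967, 0.172, 0.2496]
tcp_rot: [0.84, -0.543, -0.0, 0.0]
contact_force: [-5.9, -1.9, 11.7]
opening: 0.471
time: 8.95
eef_pos: [0.5963, 0.1718, 0.2475]
tcp_rot: [0.84, -0.543, -0.0, 0.0]
contact_force: [0.1, 0.1, -0.5]
opening: 0.998
```

```bash
python3 -m jog '[{"grip":0,"x":0,"y":0,"z":-12,"rx":0,"ry":0,"rz":0},{"grip":0,"x":0,"y":0,"z":-30,"rx":0,"ry":0,"rz":0},{"grip":0,"x":0,"y":0,"z":-35,"rx":0,"ry":0,"rz":0},{"grip":0,"x":0,"y":0,"z":-25,"rx":0,"ry":0,"rz":0},{"grip":0,"x":0,"y":0,"z":0,"rx":0,"ry":0,"rz":0},{"grip":0,"x":0,"y":0,"z":0,"rx":0,"ry":0,"rz":0}]';python3 -c "
from h import *
go((.6124,-.296,.19))"
```

```text
time: 9.45
eef_pos: [0.5968, 0.1719, 0.3533]
tcp_rot: [0.84, -0.543, 0.002, -0.002]
contact_force: [0.5, -0.3, 0.1]
opening: 0.999
t 9.45 grasp [0.5978 0.172  0.1983] F [ 0.5 -0.3  0.1] open 0.999 tilt [ 6.e-03  7.e-04 -1.e+00] jaw [ 0.41  -0.912  0.002]
(0.6124, -0.296, 0.19) -> tool mm [432.8 178.7   8.1]
```

```bash
python3 -m jog '[{"grip":0,"x":22,"y":9,"z":0,"rx":0,"ry":0,"rz":0},{"grip":0,"x":36,"y":15,"z":0,"rx":0,"ry":0,"rz":0},{"grip":0,"x":36,"y":15,"z":0,"rx":0,"ry":0,"rz":0},{"grip":0,"x":36,"y":15,"z":0,"rx":0,"ry":0,"rz":0},{"grip":0,"x":36,"y":15,"z":0,"rx":0,"ry":0,"rz":0},{"grip":0,"x":36,"y":15,"z":0,"rx":0,"ry":0,"rz":0},{"grip":0,"x":36,"y":15,"z":0,"rx":0,"ry":0,"rz":0},{"grip":0,"x":36,"y":15,"z":0,"rx":0,"ry":0,"rz":0}]';python3 -m jog '[{"grip":0,"x":36,"y":15,"z":10,"rx":0,"ry":0,"rz":0},{"grip":0,"x":36,"y":15,"z":20,"rx":0,"ry":0,"rz":0},{"grip":0,"x":36,"y":15,"z":20,"rx":0,"ry":0,"rz":0},{"grip":0,"x":36,"y":14,"z":20,"rx":0,"ry":0,"rz":0},{"grip":0,"x":14,"y":6,"z":20,"rx":0,"ry":0,"rz":0},{"grip":0,"x":0,"y":0,"z":0,"rx":0,"ry":0,"rz":0},{"grip":0,"x":0,"y":0,"z":0,"rx":0,"ry":0,"rz":0},{"grip":0,"x":0,"y":0,"z":0,"rx":0,"ry":0,"rz":0}]';python3 -c "
from h import *
go((.6124,-.296,.028))
for n in('top','side'): cv2.imwrite(f'pics/{n}6.png',read_camera(n)['frame'][:,:,::-1])
s=cv2.imread('pics/side6.png')[150:400,250:450];t=cv2.imread('pics/top6.png')[150:250,150:250]
a=cv2.resize(s,(400,500),interpolation=2);b=cv2.resize(t,(390,390),interpolation=2)
o=np.zeros((500,800,3),np.uint8);o[:,:400]=a;o[:390,410:800]=b
cv2.imwrite('pics/c6.png',o)"
```

```text
time: 10.12
eef_pos: [0.6039, -0.1265, 0.3479]
tcp_rot: [0.84, -0.543, -0.002, 0.0]
contact_force: [-0.0, -0.6, -0.7]
opening: 0.997
time: 10.78
eef_pos: [0.61, -0.2893, 0.2619]
tcp_rot: [0.84, -0.543, -0.001, -0.0]
contact_force: [-0.6, 0.3, 0.3]
opening: 0.995
t 10.78 grasp [ 0.6098 -0.2891  0.1069] F [-0.6  0.3  0.3] open 0.995 tilt [-0.0013  0.0013 -1.    ] jaw [ 0.411 -0.912 -0.002]
(0.6124, -0.296, 0.028) -> tool mm [ 7.5  0.4 78.9]
```

View pics/c6.png

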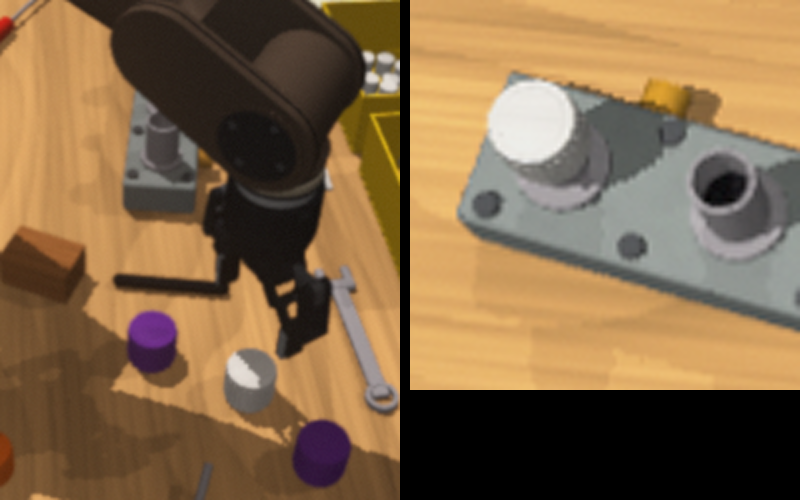

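The small cap sits upright on port_0 (top crop at about (532,122)). The large cap at side crop (250,380) is still clear. I'll centre over it and descend.

```bash
python3 -m jog '[{"grip":0,"x":3,"y":0,"z":15,"rx":0,"ry":0,"rz":0},{"grip":0,"x":0,"y":0,"z":15,"rx":0,"ry":0,"rz":0},{"grip":0,"x":0,"y":0,"z":0,"rx":0,"ry":0,"rz":0},{"grip":0,"x":0,"y":0,"z":0,"rx":0,"ry":0,"rz":0},{"grip":0,"x":0,"y":0,"z":0,"rx":0,"ry":0,"rz":0}]';python3 -c "
from h import *
go((.6124,-.296,.027))"
```

```text
time: 11.3
eef_pos: [0.6113, -0.2925, 0.2318]
tcp_rot: [0.84, -0.543, -0.001, -0.0]
contact_force: [-0.2, 0.5, -1.7]
opening: 1.001
t 11.3 grasp [ 0.6111 -0.2924  0.0768] F [-0.2  0.5 -1.7] open 1.001 tilt [-1.e-03  7.e-04 -1.e+00] jaw [ 0.411 -0.912 -0.001]
(0.6124, -0.296, 0.027) -> tool mm [ 3.9  0.3 49.8]
```

```bash
python3 -m jog '[{"grip":0,"x":3.9,"y":0.3,"z":14,"rx":0,"ry":0,"rz":0},{"grip":0,"x":0,"y":0,"z":18,"rx":0,"ry":0,"rz":0},{"grip":0,"x":0,"y":0,"z":17,"rx":0,"ry":0,"rz":0},{"grip":0,"x":0,"y":0,"z":0,"rx":0,"ry":0,"rz":0},{"grip":0,"x":0,"y":0,"z":0,"rx":0,"ry":0,"rz":0},{"grip":0,"x":0,"y":0,"z":0,"rx":0,"ry":0,"rz":0}]';python3 -c "
from h import *
go((.6124,-.296,.027))
cv2.imwrite('pics/top7.png',read_camera('top')['frame'][:,:,::-1]);cv2.imwrite('pics/side7.png',read_camera('side')['frame'][:,:,::-1])
s=cv2.imread('pics/side7.png')[290:410,320:440];cv2.imwrite('pics/c7.png',cv2.resize(s,None,fx=4,fy=4,interpolation=2))"
```

```text
time: 11.8
eef_pos: [0.613, -0.2969, 0.1841]
tcp_rot: [0.84, -0.543, 0.001, 0.0]
contact_force: [-0.2, 0.2, -0.4]
opening: 0.996
t 11.8 grasp [ 0.6132 -0.297   0.0291] F [-0.2  0.2 -0.4] open 0.996 tilt [ 1.e-03 -7.e-04 -1.e+00] jaw [ 0.41  -0.912  0.001]
(0.6124, -0.296, 0.027) -> tool mm [-1.2  0.3  2.1]
```

View pics/c7.png

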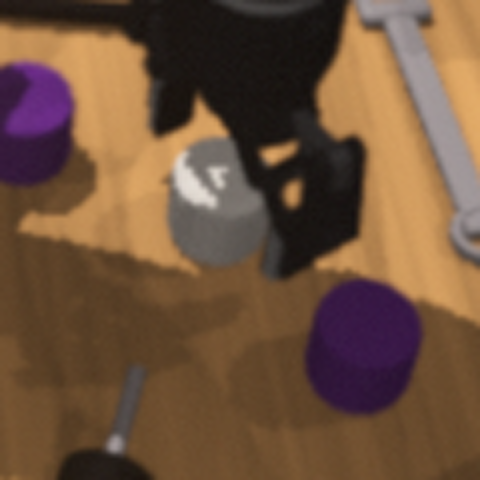

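The large cap, at crop (217,205), is between the jaws, and both purple caps are clear. Closing.

```bash
python3 -m jog '[{"grip":1,"x":-1,"y":0,"z":1,"rx":0,"ry":0,"rz":0},{"grip":1,"x":0,"y":0,"z":0,"rx":0,"ry":0,"rz":0},{"grip":1,"x":0,"y":0,"z":0,"rx":0,"ry":0,"rz":0},{"grip":1,"x":0,"y":0,"z":0,"rx":0,"ry":0,"rz":0},{"grip":1,"x":0,"y":0,"z":0,"rx":0,"ry":0,"rz":0},{"grip":1,"x":0,"y":0,"z":0,"rx":0,"ry":0,"rz":0},{"grip":1,"x":0,"y":0,"z":0,"rx":0,"ry":0,"rz":0},{"grip":1,"x":0,"y":0,"z":0,"rx":0,"ry":0,"rz":0}]' 40;python3 -c "
from h import *
go()"
python3 -m jog '[{"grip":1,"x":0,"y":0,"z":-15,"rx":0,"ry":0,"rz":0},{"grip":1,"x":0,"y":0,"z":-30,"rx":0,"ry":0,"rz":0},{"grip":1,"x":0,"y":0,"z":-35,"rx":0,"ry":0,"rz":0},{"grip":1,"x":0,"y":0,"z":-35,"rx":0,"ry":0,"rz":0},{"grip":1,"x":0,"y":0,"z":-20,"rx":0,"ry":0,"rz":0},{"grip":1,"x":0,"y":0,"z":0,"rx":0,"ry":0,"rz":0},{"grip":1,"x":0,"y":0,"z":0,"rx":0,"ry":0,"rz":0}]';python3 -c "
from h import *
go((.580,.0823,.16))"
```

```text
time: 12.57
eef_pos: [0.6126, -0.2958, 0.1833]
tcp_rot: [0.84, -0.543, 0.001, -0.0]
contact_force: [0.6, 0.9, 4.1]
opening: 0.526
t 12.57 grasp [ 0.6127 -0.2959  0.0283] F [0.6 0.9 4.1] open 0.526 tilt [ 1.1e-03 -6.0e-04 -1.0e+00] jaw [ 0.41  -0.912  0.001]
time: 13.15
eef_pos: [0.6123, -0.2957, 0.3195]
tcp_rot: [0.84, -0.543, 0.002, 0.0]
contact_force: [-0.0, -0.1, -1.2]
opening: 0.527
t 13.15 grasp [ 0.6127 -0.296   0.1645] F [-0.  -0.1 -1.2] open 0.527 tilt [ 0.0026 -0.0018 -1.    ] jaw [ 0.41  -0.912  0.003]
(0.58, 0.0823, 0.16) -> tool mm [-358.4 -125.4    3.8]
```

```bash
python3 -m jog '[{"grip":1,"x":-20,"y":-7,"z":0,"rx":0,"ry":0,"rz":0},{"grip":1,"x":-37,"y":-13,"z":0,"rx":0,"ry":0,"rz":0},{"grip":1,"x":-37,"y":-13,"z":0,"rx":0,"ry":0,"rz":0},{"grip":1,"x":-37,"y":-13,"z":0,"rx":0,"ry":0,"rz":0},{"grip":1,"x":-37,"y":-13,"z":0,"rx":0,"ry":0,"rz":0},{"grip":1,"x":-37,"y":-13,"z":0,"rx":0,"ry":0,"rz":0},{"grip":1,"x":-37,"y":-13,"z":0,"rx":0,"ry":0,"rz":0},{"grip":1,"x":-37,"y":-13,"z":0,"rx":0,"ry":0,"rz":0}]';python3 -m jog '[{"grip":1,"x":-37,"y":-13,"z":0,"rx":0,"ry":0,"rz":0},{"grip":1,"x":-26,"y":-9,"z":0,"rx":0,"ry":0,"rz":0},{"grip":1,"x":-10,"y":-3,"z":0,"rx":0,"ry":0,"rz":0},{"grip":1,"x":0,"y":0,"z":0,"rx":0,"ry":0,"rz":0},{"grip":1,"x":0,"y":0,"z":0,"rx":0,"ry":0,"rz":0},{"grip":1,"x":0,"y":0,"z":0,"rx":0,"ry":0,"rz":0},{"grip":1,"x":0,"y":0,"z":0,"rx":0,"ry":0,"rz":0},{"grip":1,"x":0,"y":0,"z":0,"rx":0,"ry":0,"rz":0}]';python3 -c "
from h import *
go((.58,.0825,.14))"
```

```text
time: 13.82
eef_pos: [0.5856, 0.0009, 0.3145]
tcp_rot: [0.84, -0.543, -0.003, 0.001]
contact_force: [0.4, -0.0, -1.0]
opening: 0.522
time: 14.48
eef_pos: [0.5802, 0.0744, 0.3173]
tcp_rot: [0.839, -0.544, -0.0, 0.0]
contact_force: [-0.2, 0.6, -0.1]
opening: 0.525
t 14.48 grasp [0.5802 0.0743 0.1623] F [-0.2  0.6 -0.1] open 0.525 tilt [-3.e-04 -2.e-04 -1.e+00] jaw [ 0.408 -0.913  0.   ]
(0.58, 0.0825, 0.14) -> tool mm [-7.5 -3.1 22.3]
```

```bash
python3 -m jog '[{"grip":1,"x":-7.5,"y":-3,"z":8,"rx":0,"ry":0,"rz":0},{"grip":1,"x":0,"y":0,"z":14,"rx":0,"ry":0,"rz":0},{"grip":1,"x":0,"y":0,"z":0,"rx":0,"ry":0,"rz":0},{"grip":1,"x":0,"y":0,"z":0,"rx":0,"ry":0,"rz":0},{"grip":1,"x":0,"y":0,"z":0,"rx":0,"ry":0,"rz":0},{"grip":1,"x":0,"y":0,"z":0,"rx":0,"ry":0,"rz":0}]';python3 -c "
from h import *
go((.58,.0825,.128))
for n in('top','side'): cv2.imwrite(f'pics/{n}8.png',read_camera(n)['frame'][:,:,::-1])
s=cv2.imread('pics/side8.png')[145:215,308:358];t=cv2.imread('pics/top8.png')[165:225,200:260]
a=cv2.resize(s,None,fx=8,fy=8,interpolation=2);b=cv2.resize(t,None,fx=6.5,fy=6.5,interpolation=2)
o=np.zeros((560,800,3),np.uint8);o[:,:400]=a;o[:390,410:800]=b
cv2.imwrite('pics/c8.png',o)"
```

```text
time: 14.98
eef_pos: [0.5799, 0.0839, 0.2962]
tcp_rot: [0.84, -0.543, 0.0, -0.0]
contact_force: [-0.3, 0.9, -0.9]
opening: 0.525
t 14.98 grasp [0.5801 0.0839 0.1412] F [-0.3  0.9 -0.9] open 0.525 tilt [ 0.0011  0.     -1.    ] jaw [ 0.41  -0.912  0.   ]
(0.58, 0.0825, 0.128) -> tool mm [ 1.2  0.7 13.2]
```

View pics/c8.png

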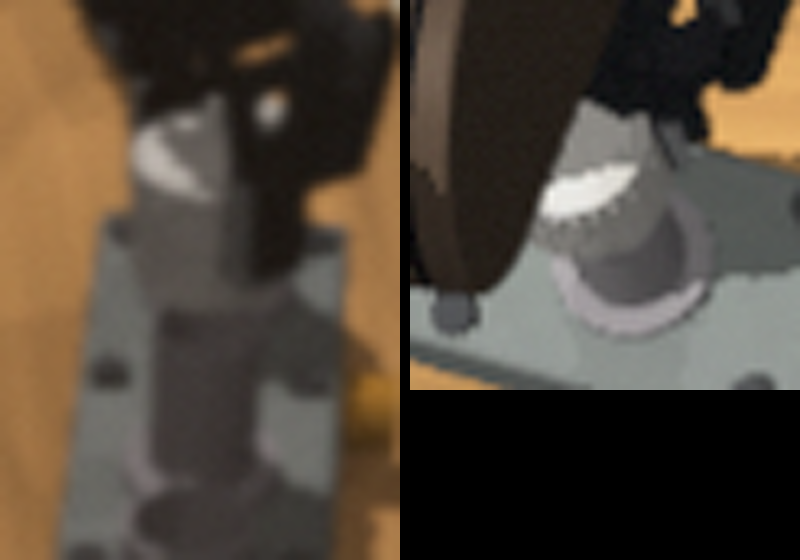

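The large cap is above the middle tube in both views, with the side-crop tube axis at x≈207 and the cap at about 205. I'll lower it.

```bash
python3 -m jog '[{"grip":1,"x":1.2,"y":0.7,"z":7,"rx":0,"ry":0,"rz":0},{"grip":1,"x":0,"y":0,"z":6,"rx":0,"ry":0,"rz":0},{"grip":1,"x":0,"y":0,"z":0,"rx":0,"ry":0,"rz":0},{"grip":1,"x":0,"y":0,"z":0,"rx":0,"ry":0,"rz":0},{"grip":1,"x":0,"y":0,"z":0,"rx":0,"ry":0,"rz":0}]';python3 -c "
from h import *
go((.58,.0825,.122))"
python3 -m jog '[{"grip":1,"x":0,"y":0,"z":2,"rx":0,"ry":0,"rz":0},{"grip":1,"x":0,"y":0,"z":2,"rx":0,"ry":0,"rz":0},{"grip":1,"x":0,"y":0,"z":2,"rx":0,"ry":0,"rz":0},{"grip":1,"x":0,"y":0,"z":0,"rx":0,"ry":0,"rz":0},{"grip":1,"x":0,"y":0,"z":0,"rx":0,"ry":0,"rz":0}]';python3 -c "
from h import *
go((.58,.0825,.0933))"
```

```text
time: 15.5
eef_pos: [0.5795, 0.0825, 0.2822]
tcp_rot: [0.84, -0.543, -0.0, 0.0]
contact_force: [-1.0, -0.7, 0.1]
opening: 0.524
t 15.5 grasp [0.5794 0.0825 0.1272] F [-1.  -0.7  0.1] open 0.524 tilt [-5.e-04  1.e-04 -1.e+00] jaw [ 0.41  -0.912 -0.   ]
(0.58, 0.0825, 0.122) -> tool mm [ 0.3 -0.6  5.2]
time: 15.92
eef_pos: [0.5795, 0.0825, 0.2763]
tcp_rot: [0.84, -0.543, -0.0, 0.0]
contact_force: [-0.3, -0.7, -0.4]
opening: 0.525
t 15.92 grasp [0.5794 0.0825 0.1213] F [-0.3 -0.7 -0.4] open 0.525 tilt [-4.e-04  0.e+00 -1.e+00] jaw [ 0.41  -0.912 -0.   ]
(0.58, 0.0825, 0.0933) -> tool mm [ 0.3 -0.5 28. ]
```

```bash
python3 -m jog '[{"grip":1,"x":0,"y":0,"z":2,"rx":0,"ry":0,"rz":0},{"grip":1,"x":0,"y":0,"z":2,"rx":0,"ry":0,"rz":0},{"grip":1,"x":0,"y":0,"z":0,"rx":0,"ry":0,"rz":0},{"grip":1,"x":0,"y":0,"z":0,"rx":0,"ry":0,"rz":0}]';python3 -c "
from h import *
go((.58,.0825,.0933))"
```

```text
time: 16.25
eef_pos: [0.5795, 0.0825, 0.2723]
tcp_rot: [0.84, -0.543, -0.0, 0.0]
contact_force: [0.0, -0.2, -1.7]
opening: 0.526
t 16.25 grasp [0.5794 0.0825 0.1173] F [ 0.  -0.2 -1.7] open 0.526 tilt [-4.e-04  0.e+00 -1.e+00] jaw [ 0.41  -0.912 -0.   ]
(0.58, 0.0825, 0.0933) -> tool mm [ 0.3 -0.5 24. ]
```

The cap's lower edge is now 6 mm below the rim with no force, so it is over the tube. Continuing down.

```bash
python3 -m jog '[{"grip":1,"x":0,"y":0,"z":3,"rx":0,"ry":0,"rz":0},{"grip":1,"x":0,"y":0,"z":3,"rx":0,"ry":0,"rz":0},{"grip":1,"x":0,"y":0,"z":3,"rx":0,"ry":0,"rz":0},{"grip":1,"x":0,"y":0,"z":0,"rx":0,"ry":0,"rz":0}]';python3 -m jog '[{"grip":1,"x":0,"y":0,"z":3,"rx":0,"ry":0,"rz":0},{"grip":1,"x":0,"y":0,"z":3,"rx":0,"ry":0,"rz":0},{"grip":1,"x":0,"y":0,"z":3,"rx":0,"ry":0,"rz":0},{"grip":1,"x":0,"y":0,"z":3,"rx":0,"ry":0,"rz":0},{"grip":1,"x":0,"y":0,"z":0,"rx":0,"ry":0,"rz":0},{"grip":1,"x":0,"y":0,"z":0,"rx":0,"ry":0,"rz":0}]';python3 -c "
from h import *
go((.58,.0825,.0933))"
```

```text
time: 16.58
eef_pos: [0.5794, 0.0826, 0.2627]
tcp_rot: [0.84, -0.543, -0.0, 0.0]
contact_force: [1.2, 0.7, -0.5]
opening: 0.527
time: 17.08
eef_pos: [0.5794, 0.0826, 0.2512]
tcp_rot: [0.84, -0.543, -0.0, 0.0]
contact_force: [-0.4, 0.3, -0.3]
opening: 0.522
t 17.08 grasp [0.5794 0.0826 0.0962] F [-0.4  0.3 -0.3] open 0.522 tilt [-6.e-04  1.e-04 -1.e+00] jaw [ 0.41  -0.912 -0.   ]
(0.58, 0.0825, 0.0933) -> tool mm [ 0.3 -0.6  2.9]
```

```bash
python3 -m jog '[{"grip":1,"x":0,"y":0,"z":2,"rx":0,"ry":0,"rz":0},{"grip":1,"x":0,"y":0,"z":1,"rx":0,"ry":0,"rz":0},{"grip":1,"x":0,"y":0,"z":1,"rx":0,"ry":0,"rz":0},{"grip":1,"x":0,"y":0,"z":0,"rx":0,"ry":0,"rz":0}]';python3 -c "
from h import *
go((.58,.0825,.0933))"
```

```text
time: 17.42
eef_pos: [0.5797, 0.0825, 0.2483]
tcp_rot: [0.84, -0.543, 0.0, 0.0]
contact_force: [-1.8, 0.2, 3.2]
opening: 0.527
t 17.42 grasp [0.5797 0.0825 0.0933] F [-1.8  0.2  3.2] open 0.527 tilt [-1.e-04 -1.e-04 -1.e+00] jaw [ 0.41  -0.912  0.   ]
(0.58, 0.0825, 0.0933) -> tool mm [ 0.2 -0.3 -0. ]
```

It stops at the predicted home height. Press once more, release, lift.

```bash
python3 -m jog '[{"grip":1,"x":0,"y":0,"z":1.5,"rx":0,"ry":0,"rz":0},{"grip":1,"x":0,"y":0,"z":0,"rx":0,"ry":0,"rz":0}]'; python3 -m jog '[{"grip":0,"x":0,"y":0,"z":-1.5,"rx":0,"ry":0,"rz":0},{"grip":0,"x":0,"y":0,"z":0,"rx":0,"ry":0,"rz":0},{"grip":0,"x":0,"y":0,"z":0,"rx":0,"ry":0,"rz":0},{"grip":0,"x":0,"y":0,"z":0,"rx":0,"ry":0,"rz":0},{"grip":0,"x":0,"y":0,"z":0,"rx":0,"ry":0,"rz":0},{"grip":0,"x":0,"y":0,"z":0,"rx":0,"ry":0,"rz":0},{"grip":0,"x":0,"y":0,"z":0,"rx":0,"ry":0,"rz":0},{"grip":0,"x":0,"y":0,"z":0,"rx":0,"ry":0,"rz":0}]'; python3 -m jog '[{"grip":0,"x":0,"y":0,"z":-10,"rx":0,"ry":0,"rz":0},{"grip":0,"x":0,"y":0,"z":-25,"rx":0,"ry":0,"rz":0},{"grip":0,"x":0,"y":0,"z":-35,"rx":0,"ry":0,"rz":0},{"grip":0,"x":0,"y":0,"z":-35,"rx":0,"ry":0,"rz":0},{"grip":0,"x":30,"y":10,"z":-20,"rx":0,"ry":0,"rz":0},{"grip":0,"x":36,"y":12,"z":0,"rx":0,"ry":0,"rz":0},{"grip":0,"x":36,"y":12,"z":0,"rx":0,"ry":0,"rz":0},{"grip":0,"x":36,"y":12,"z":0,"rx":0,"ry":0,"rz":0}]'; python3 -m jog '[{"grip":0,"x":36,"y":12,"z":0,"rx":0,"ry":0,"rz":0},{"grip":0,"x":36,"y":12,"z":0,"rx":0,"ry":0,"rz":0},{"grip":0,"x":36,"y":12,"z":0,"rx":0,"ry":0,"rz":0},{"grip":0,"x":36,"y":12,"z":0,"rx":0,"ry":0,"rz":0},{"grip":0,"x":20,"y":6,"z":0,"rx":0,"ry":0,"rz":0},{"grip":0,"x":0,"y":0,"z":0,"rx":0,"ry":0,"rz":0},{"grip":0,"x":0,"y":0,"z":0,"rx":0,"ry":0,"rz":0}]'; python3 -c "
from h import *
go()
for n in('top','side'): cv2.imwrite(f'pics/{n}9.png',read_camera(n)['frame'][:,:,::-1])
s=cv2.imread('pics/side9.png')[150:270,290:370];t=cv2.imread('pics/top9.png')[150:250,155:315]
a=cv2.resize(s,(400,600),interpolation=2);b=cv2.resize(t,(390,244),interpolation=2)
f=cv2.resize(cv2.imread('pics/top9.png'),(390,293))
o=np.zeros((600,800,3),np.uint8);o[:,:400]=a;o[:244,410:800]=b;o[300:593,410:800]=f
cv2.imwrite('pics/c9.png',o)"
```

```text
time: 17.58
eef_pos: [0.5799, 0.0826, 0.2482]
tcp_rot: [0.84, -0.543, -0.0, 0.0]
contact_force: [-5.8, -0.3, 10.1]
opening: 0.526
time: 18.25
eef_pos: [0.5795, 0.0826, 0.2473]
tcp_rot: [0.84, -0.543, -0.0, 0.0]
contact_force: [0.9, 0.3, 0.0]
opening: 1.003
time: 18.92
eef_pos: [0.5941, -0.0633, 0.3747]
tcp_rot: [0.84, -0.542, 0.001, -0.0]
contact_force: [1.2, -0.9, -0.8]
opening: 1.003
time: 19.5
eef_pos: [0.6121, -0.2351, 0.373]
tcp_rot: [0.839, -0.544, 0.0, -0.0]
contact_force: [-0.4, 0.7, -0.6]
opening: 0.998
t 19.5 grasp [ 0.6121 -0.2351  0.218 ] F [-0.4  0.7 -0.6] open 0.998 tilt [ 3.e-04  3.e-04 -1.e+00] jaw [ 0.408 -0.913 -0.   ]
```

View pics/c9.png

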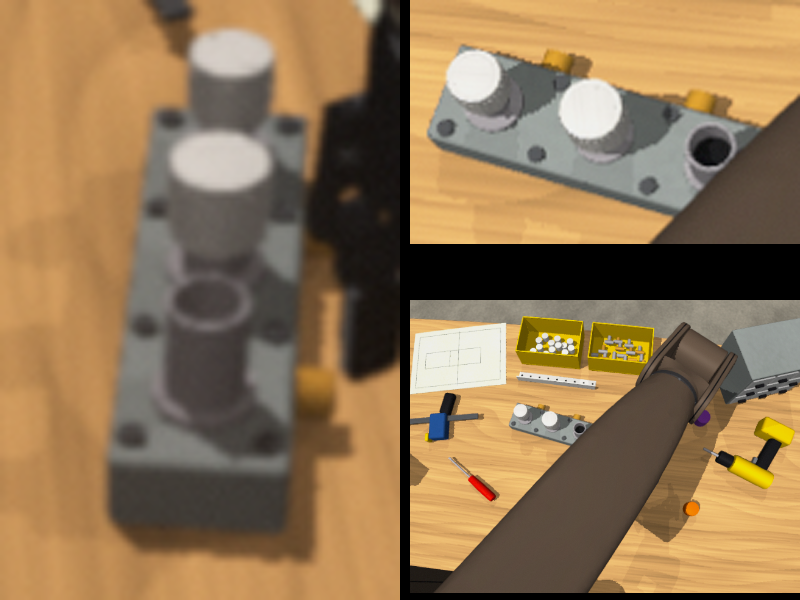

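```bash
python3 -c "
from h import *
T=read_camera('top');S=read_camera('side')
for n,a,b,z in(('small',(181,181),(335.8,160.2),.103),('large',(229,194.4),(333.8,181.7),.105)):
    print(n,tri(T,a,S,b).round(4),'expect z',z,onz(T,a,z).round(4),onz(S,b,z).round(4))"
```

```text
small [0.5952 0.1716 0.1019] expect z 0.103 [0.5957 0.1714 0.103 ] [0.5942 0.1695 0.103 ]
large [0.5792 0.0824 0.1036] expect z 0.105 [0.5794 0.0821 0.105 ] [0.5782 0.0801 0.105 ]
```

Both caps look upright and triangulate to home height within about 1.5 mm. The measured xy matches the ports, and the thickest tube is open. Handing in.

```bash
python3 -c "
from plant import *
sign_off(); print(get_state()['time'])"
```

```text
the job is handed in; nothing more can be done
the job is handed in; nothing more can be done
```

Both caps are home and released, and I handed the job in at about 20 s of the 64 s allowed. The smaller cap is on the thinnest tube (port_0, the +y end) and the larger cap on the middle tube (port_1). The thickest tube (port_2) is open.

**Fit:** The pictures already suggested the tubes go thin, middle, thick from port_0. The trial fits agreed: each cap slid on without resistance at the first try, stopped within about 0.1 mm of the height worked out for home, and took a 10–12 N press.

**Last checks:**
- **Upright:** Both caps look straight in the two views, with the gripper open and well clear of them.
- **Height:** The cap tops triangulate to 101.9 mm (small) and 103.6 mm (large). Fully home would be 103 and 105 mm. The bare rims also measured 1–2 mm low in the same cameras, so I put the difference down to calibration.
- **Position:** Each cap is within about 1 mm of its measured tube axis. The two cameras, taken separately, disagree by about 2 mm.
- **Wood block and marker:** The arm passed over them at height and I felt no contact. I did not measure their positions again, and the arm hid them in the last top view.

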